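# Put the lid on the coffee grinder and hold it at the pulse mark

## Task

Slide the grinder's lid (orange grip) out of the open end of its white dock, put it on the coffee grinder with the lid's white pointers at the collar's white marks so that it sits fully down, then twist it clockwise (seen from above) against its spring until its pointers stand at the green marks, half-way to the red lock marks. Never turn it on to the lock, and leave the other things where they stand. Finish while still holding the lid at the green marks: do not let go, or the spring turns it back.

Things in the scene. Friction and masses are not known exactly. Their poses are not given: they have to be found in the camera images.
- grinder: coffee grinder, fixed to the worktop: round steel body 120 mm across, black collar on top 108 mm across, collar top 95 mm above the worktop. Origin: centre of its underside, z up. Paint marks on the collar rim, each twice, opposite each other: WHITE at the entry slots (+x, -x); seen from above, GREEN 0.80 rad (46 deg) and RED (lock) 1.60 rad (92 deg) clockwise from white
- socket (a point): centre of the grinder's mouth, level with the collar's top face (95 mm above the worktop); axes as the grinder's. Mouth 67 mm across, in a lip 6 mm thick; two entry slots cut the lip at +x and -x, 23 mm wide, reaching 45 mm from the axis. Under the lip a channel for the lugs, its floor 20 mm below the collar top
- ring (a joint): angle (rad) of the sprung ring in the grinder that the lid's lugs turn: 0 at rest, grows as the lid turns CLOCKWISE seen from above. The seated lid has up to 0.14 rad play each way, then ring and lid turn together: 0.66 is the lid at green. Spring pushes back: 0.04 N m at 0, 0.12 N m at 0.66, plus friction. From 0.9 the lugs meet the sprung lock pins, which click up behind them at 1.44; stop at 1.46
- lid: the grinder's loose grey lid, about 0.12 kg, 70 mm high; origin: centre of its underside, z up. Plug 58 mm across (tapered foot 50), 18 mm deep, with two lugs at +x and -x reaching 40 mm from the axis, 12 mm wide, 3 to 9 mm above the origin. Flange 92 mm across, 18 to 24 mm up, white pointers at +x and -x. Either way round fits. Seated, the flange lies on the collar: origin 77 mm above the worktop
- lid_grip (a point): point in the lid's orange flat-sided wing grip, on the lid's axis, 50 mm above the lid's origin; the grip is 56 mm long along x, 20 mm thick along y, from 24 to 70 mm above the lid's origin; axes as the lid's. In the dock it is 56 mm above the worktop, seated in the grinder 127 mm
- dock: the lid's dock, fixed: white U-shaped rack on a black foot, 104x116 mm, 38 mm high, closed at +x, open at -x. Origin: centre of its underside, z up. The lid's flange lies on two rails, top 24 mm above the worktop (lid origin then 6 mm above it), inner edges at y = +-36 mm; side walls at y = +-50 mm
- dock_mouth (a point): the middle of the dock's open (-x) end, 50 mm from its centre, at rail height; axes as the dock's. Lips overhang the flange 33 to 38 mm above the worktop, inner edges at y = +-40 mm, from x = -30 to +50 mm from the dock's centre, so the lid cannot be lifted there: slide it level 65 mm or more along the dock's -x, then lift
- moka_pot: aluminium stovetop moka coffee pot with black handle and a black knob on its lid, 95x150x169 mm; a bystander; origin: centre of its underside
- tea_canister: round green canister with a wooden lid, 102 mm across, 130 mm high; a bystander; origin: centre of its underside
- mug_a: white mug with a thin blue line at the rim, 92x127x95 mm; a bystander; origin: centre of its underside
- honey_jar: honey jar with black cap, 64 mm across, 99 mm high; a bystander; origin: centre of its underside
- teaspoon: teaspoon with red handle lying flat, 132x26x11 mm; a bystander; origin: centre of its underside
- spice_a: spice jar with mustard-yellow cap, 45 mm across, 100 mm high; a bystander; origin: centre of its underside
There are look-alikes about, which are no part of the job. What is shaped like the lid but turquoise or yellow is not meant.

How it is judged:
On the way, in this order (a step that is already met when the one before it is completed fails the run):
1. the lid has been slid out of the dock's open end (x of lid in the frame of dock below -0.052 m).
2. the lid sits fully down in the grinder's mouth, not yet turned (horizontal distance between lid and socket below 0.006 m and z of lid in the frame of grinder between 0.074 and 0.081 m and angle between lid's own z axis and vertical below 0.12 rad and value of joint ring below 0.3 rad), for 0.1 s.
At the end, for the whole second after the job is handed in: The lid is seated in the grinder (on its axis within 6 mm, down on the collar or within 4 mm of it, upright within 0.12 rad), the ring stands still between 0.51 and 0.81 rad (pointers within about 8 degrees of the green marks), and the fingers still hold the lid (more than 2 N) (horizontal distance between lid and socket below 0.006 m and z of lid in the frame of grinder between 0.074 and 0.081 m and angle between lid's own z axis and vertical below 0.12 rad and contact force between the fingers and lid above 2 N and value of joint ring between 0.51 and 0.81 rad and velocity of joint ring between -0.2 and 0.2 rad/s); the arm keeps its last pose, push and grip.
It fails at once if the lid is turned on to the lock (ring beyond 0.95 rad) (value of joint ring above 0.95 rad).
It fails at once if a bystander (moka pot, canister, mug, honey jar, teaspoon, spice jar) is pushed more than 30 mm away (distance of any of moka_pot, tea_canister, mug_a, honey_jar, teaspoon, spice_a from where it was at the start of the episode above 0.03 m).
It fails at once if a standing bystander is tipped over (angle between any of moka_pot, tea_canister, mug_a, honey_jar, spice_a's own z axis and vertical above 0.5 rad).
It also fails if it takes over 45 s, if anything falls off the work surface, if the arm or the gripper's body presses on something with over 40 N, if the wrist force passes 120 N, or if a joint passes its speed limit or range.

## Robot

A 6-joint arm with a two-finger parallel gripper is mounted at the origin on a cart in front of the work surface, level with it; the furniture and walls round the work are solid. World frame = base frame: x ahead of the robot, y to its left, z up, the work surface at z = 0. Lengths are in m, angles in rad, forces in N, time in s.
With the tool pointing down it reaches from about 0.35 to 0.925 m from the base axis. Payload 6.4 kg.
Tool frame: the origin (TCP) lies at the centre of the arm's flange, where the gripper is bolted on; the fingertips stand finger_overhang ahead of it and the grasp point (between the pads) lies 155 mm ahead of it (finger_overhang is the distance from the TCP to the fingertips, in m); z points along the fingers, y is the line along which they close (so a half turn about z gives the same grasp; the last joint's range is limited). The gripper opens to 85 mm and grips with 20 to 120 N. Pads are 22 mm wide; open, the fingers measure 114 mm over their backs; the gripper's body (76 mm by 85 mm) begins 54 mm behind the grasp point. The pads swing forward as they close: fully open they stand 13 mm farther back than shut.
Start: joints at [-1.315, 0.245, 1.558, -0, 1.339, -0.174], TCP at [0.271, -0.591, 0.405] pointing down, gripper open.
Joint ranges: [-3.13, 3.13], [-1.02, 2.26], [0.13, 2.54], [-0.95, 4.09], [0.21, 2.88], [-2.74, 2.74]. Speed limits (rad/s): [2.57, 2.57, 3.14, 3.14, 3.14, 3.14].

## Interface

Orientations are given as a rotation vector (axis times angle).
In Python, from rig import sense, snapshot, calibration, sign_off, finger_overhang gives the robot as it stands. The module is installed in compiled form; this text tells all that it offers.
- The arm moves only by the shell command python3 -m creep 'ROWS' [OPENING] [FORCE]. ROWS is JSON, a list that holds one entry, the list of rows, each a list of 6 numbers: the shift along the tool's x, y, z in m, then the turn, a rotation vector about the tool's x, y, z in degrees. A call has 1 to 12 rows; each row shifts and turns the commanded pose from where the row before left it, along the tool's axes as they then stand; what a row does not reach is not made up. A row lasts 1/8 s, in which the tool goes at most 62.5 mm and 10.7 degrees, less where a joint would pass 70% of its speed; a pose out of reach is approached as far as the arm can. A call is refused whole if a number of a shift passes 0.0625 or a number of a turn 10.7, either way. A call with a gripper value outside its range is refused whole. OPENING is the finger opening in m, from 0 to 0.0854, set as the call begins (- or left out, the last holds). The fingers move at their own pace and stop on an object; FORCE is the grip in N (left out, the last holds). Time passes only in rows, so rows that do not move let the fingers close. It gives the time, the measured TCP pose, the force, the opening and the grip force at its end, in the units of the state.
- sense(): the state, without advancing time (a new reading comes with each control period).
- snapshot(name): name is "scene" or "top"; returns the picture (384x512x3 uint8, red, green, blue); there is no depth.
- calibration(name): a dict with "mtx" (3x3 intrinsics, pixels), "distortion" ([k1, k2, p1, p2, k3] as OpenCV has them; the pictures are not rectified), "extrinsics" (4x4, takes a point from world to camera coordinates). Camera axes: x right, y up, looking along -z (the intrinsics and any distortion apply to the point x, -y, -z); pixel columns grow to the right and rows downward; lengths in m; the calibration is good to about 2 mm. A picture is of the moment at which its call begins. calibration takes no time and is no camera call.
- sign_off(): hands the job in; it is judged then, once.
The state is a dict: "time_s": time; "q": joint angles; "joint_velocities": joint speeds; "joint_efforts": joint torques, N m; "tcp_pos": TCP position; "tcp_rot": TCP orientation; "contact_force": force on the tool from outside, world axes, zero at the start; "moment": the same for the moment, N m; "gripper_width": finger opening in m; "finger_force": force on a finger pad.
Only numpy, scipy, OpenCV 4.12 (cv2) and the standard library are available. Lean on these libraries where they do the work, as an engineer would, in place of code of your own. Each camera call takes 0.05 s, during which the arm holds its last target. There are 200 camera calls.

## Working session

There is one attempt and no reset: what is moved stays moved. The work goes in short steps, Python scripts to look and compute and a shell command to move; the robot and the scene stay as the last step left them, time stands still between calls to the robot, and variables do not carry over. Pictures are saved under pics/ and viewed, at most 10 in all, crops included, and the job is handed in when it is done.

```bash
mkdir -p pics; python3 - <<'E'
from rig import *
import cv2
for n in("scene","top"):
    im=snapshot(n); cv2.imwrite(f"pics/{n}0.png",im[:,:,::-1]); c=calibration(n); print(n,c)
s=sense(); print(s['time_s'],s['tcp_pos'],s['tcp_rot'],finger_overhang)
E
```

```text
scene {'mtx': array([[417.67418058,   0.        , 253.40405529],
       [  0.        , 417.67418058, 194.71041694],
       [  0.        ,   0.        ,   1.        ]]), 'distortion': array([-0.07689872,  0.        ,  0.        ,  0.        ,  0.        ]), 'extrinsics': array([[-6.39267956e-01, -7.68983771e-01, -6.64090583e-04,
         5.42410607e-01],
       [ 3.45624204e-01, -2.88093918e-01,  8.93054200e-01,
        -1.94396250e-01],
       [-6.86935507e-01,  5.70671407e-01,  4.49948614e-01,
        -8.59416666e-01],
       [ 0.00000000e+00,  0.00000000e+00,  0.00000000e+00,
         1.00000000e+00]])}
top {'mtx': array([[379.18975947,   0.        , 255.12627322],
       [  0.        , 379.18975947, 190.13842502],
       [  0.        ,   0.        ,   1.        ]]), 'distortion': array([0.00233369, 0.        , 0.        , 0.        , 0.        ]), 'extrinsics': array([[-0.00957158, -0.99943492,  0.03222162,  0.22567146],
       [ 0.98616557, -0.00410196,  0.16571255, -0.56314735],
       [-0.16548673,  0.03336199,  0.98564756, -0.9956323 ],
       [ 0.        ,  0.        ,  0.        ,  1.        ]])}
0.1 [ 0.27081119 -0.59066403  0.40368042] [-3.06760543e+00 -6.69566626e-01  9.96934994e-05] 0.1734
```

View pics/scene0.png

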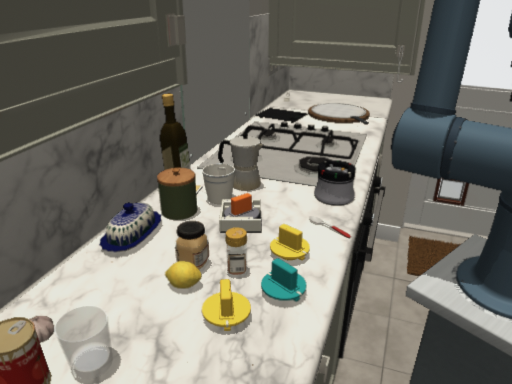

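View pics/top0.png

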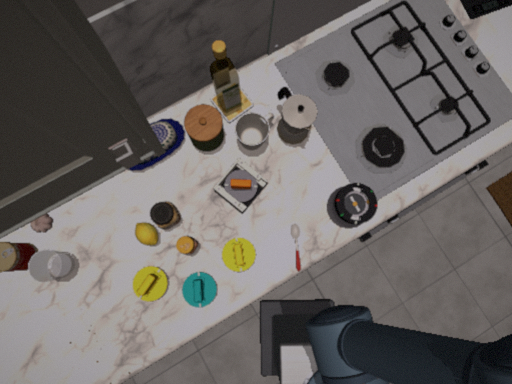

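The lid with the orange grip is in its dock at about (240,185) in the top view. The grinder with its black collar is at about (355,204). I'll enlarge both.

```bash
python3 - <<'E'
import cv2,numpy as np
t=cv2.imread("pics/top0.png"); s=cv2.imread("pics/scene0.png")
a=[t[155:220,205:275],t[175:235,320:390],s[150:210,310:364],s[185:240,212:270]]
cv2.imwrite("pics/crop1.png",np.vstack([np.hstack([cv2.resize(i,(400,300) ,interpolation=2) for i in a[k:k+2]]) for k in(0,2)]))
E
```

```text
(no output)
```

View pics/crop1.png

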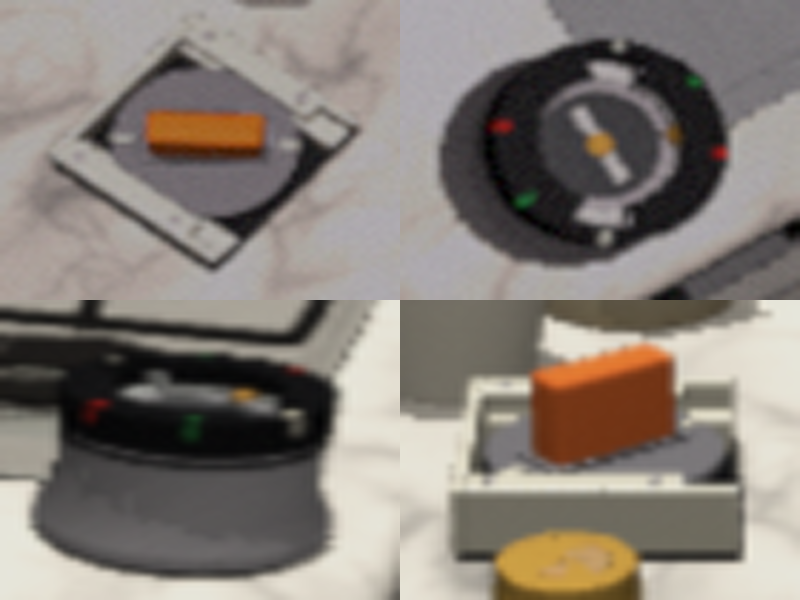

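The open end of the dock faces lower right in the top view, because the lips stop short there. The collar's white marks are at about (427,184) and (425,222) in top pixels. Next I'll measure by colour.

```bash
cat >h.py <<'E'
import numpy as np,cv2
from rig import *
def ray(n,uv):
    c=calibration(n);E=c["extrinsics"];R=E[:3,:3]
    p=cv2.undistortPoints(np.array([[uv]],float),c["mtx"],c["distortion"])[0,0]
    d=R.T@np.array([p[0],-p[1],-1]); return -R.T@E[:3,3],d/np.linalg.norm(d)
def plane(n,uv,z):
    o,d=ray(n,uv); return o+d*(z-o[2])/d[2]
def tri(a,b):
    (o,d),(p,e)=ray("top",a),ray("scene",b)
    s=np.linalg.lstsq(np.stack([d,-e],1),p-o,rcond=None)[0]
    x,y=o+d*s[0],p+e*s[1]; return (x+y)/2,np.linalg.norm(x-y)
def blobs(im,box,lo,hi,amin=3):
    x0,y0,x1,y1=box; hsv=cv2.cvtColor(im[y0:y1,x0:x1],cv2.COLOR_RGB2HSV)
    m=cv2.inRange(hsv,lo,hi); n,l,st,c=cv2.connectedComponentsWithStats(m)
    return [(c[i]+[x0,y0],int(st[i,4]),st[i,:4]+[x0,y0,0,0]) for i in range(1,n) if st[i,4]>=amin]
COL=dict(orange=((3,140,90),(17,255,255)),green=((45,90,40),(85,255,255)),red=((0,130,70),(4,255,255)),red2=((172,130,70),(180,255,255)),white=((0,0,120),(180,50,255)))
E
python3 - <<'E'
from h import *
T=cv2.imread("pics/top0.png")[:,:,::-1].copy();S=cv2.imread("pics/scene0.png")[:,:,::-1].copy()
for nm,im,boxes in(("top",T,dict(g=(330,178,382,228),d=(210,160,270,214))),("scene",S,dict(g=(314,150,358,190),d=(212,188,270,240)))):
  for b,bx in boxes.items():
    for c in COL:
      for r in blobs(im,bx,*COL[c]):
        z=.095 if b=="g" else (.076 if c=="orange" else .03)
        print(nm,b,c,np.round(r[0],2),r[1],r[2],np.round(plane(nm,r[0],z)[:2],4))
E
```

```text
top g orange [355.6 203.6] 5 [355 202   2   4] [ 0.5193 -0.0383]
top g green [371. 191.] 7 [370 190   3   3] [ 0.5525 -0.0809]
top g green [341.64 214.36] 11 [340 213   4   4] [ 4.914e-01 -3.000e-04]
top g red [337.38 199.75] 8 [336 199   4   3] [0.5297 0.0091]
top g red [375.67 204.33] 3 [375 204   2   2] [ 0.5171 -0.0911]
top g red2 [375.33 205.67] 3 [375 205   2   2] [ 0.5136 -0.09  ]
top g white [355.12 182.74] 455 [330 178  52  17] [ 0.5747 -0.04  ]
top g white [357.61 192.04] 49 [349 188  18  13] [ 0.5498 -0.0453]
top g white [374.1 215.4] 293 [353 191  29  37] [ 0.4882 -0.0851]
top g white [351.82 198.71] 17 [350 196   5   6] [ 0.5323 -0.0291]
top g white [359.08 213.6 ] 63 [351 203  17  17] [ 0.4931 -0.046 ]
top g white [357.38 208.12] 16 [356 205   4   7] [ 0.5074 -0.0423]
top g white [333.65 224.63] 52 [330 219  14   9] [0.4649 0.0217]
top g white [355.67 221.67] 3 [355 221   2   2] [ 0.4722 -0.036 ]
top d orange [240.23 182.71] 149 [231 179  20   8] [0.5794 0.2623]
top d white [238.91 186.33] 2148 [210 160  60  54] [0.5778 0.2663]
top d white [226.29 184.43] 7 [225 184   4   2] [0.5833 0.3013]
top d white [254.21 185.57] 14 [252 184   5   4] [0.5798 0.2238]
scene g green [335.5 174.5] 6 [335 173   2   4] [0.4849 0.0086]
scene g white [316.77 150.46] 13 [314 150   7   2] [ 0.6448 -0.0901]
scene g white [338.31 151.89] 123 [324 150  27   6] [ 0.5933 -0.133 ]
scene g white [351.49 166.77] 229 [327 150  31  40] [ 0.4913 -0.0694]
scene g white [316.33 155.56] 9 [314 155   6   2] [ 0.6158 -0.0564]
scene g white [328.89 167.89] 9 [327 167   4   3] [ 0.5274 -0.0127]
scene g white [315.24 179.98] 49 [314 174   4  16] [0.496  0.0783]
scene d orange [240.73 203.77] 348 [231 193  21  22] [0.5453 0.2927]
scene d white [244.01 213.85] 1506 [212 188  58  52] [0.5646 0.2676]
```

Grinder socket is at (0.522,-0.0406), with the white axis at about -6.7°. The lid is at (0.5815,0.2625), with its axis at about 87.8°. The dock's direction needs a closer look.

```bash
python3 - <<'E'
import cv2,numpy as np
t=cv2.imread("pics/top0.png"); s=cv2.imread("pics/scene0.png")
a=cv2.resize(t[155:219,208:272],(576,576),interpolation=cv2.INTER_CUBIC)
cv2.imwrite("pics/crop2.png",a)
E
```

```text
(no output)
```

View pics/crop2.png

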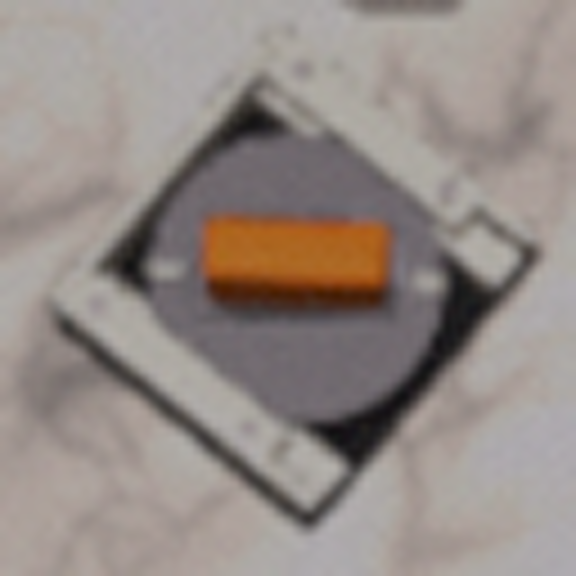

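```bash
python3 - <<'E'
from h import *
P=lambda u,v,z:plane("top",(208+u/9-.45,155+v/9-.45),z)[:2]
for a,b,z in(((60,325),(305,527),0),((310,527),(540,250),0),((70,295),(325,500),.038),((60,290),(255,80),.038),((205,215),(388,222),.076),((165,268),(430,281),.03)):
    p,q=P(*a,z),P(*b,z);d=q-p;print(p.round(4),q.round(4),np.hypot(*d).round(4),np.degrees(np.arctan2(d[1],d[0])).round(1))
from scipy.spatial.transform import Rotation as R
s=sense();print(R.from_rotvec(s['tcp_rot']).as_matrix().round(3),s['q'],s['gripper_width'])
E
```

```text
[0.5709 0.3368] [0.5064 0.2596] 0.1006 -129.9
[0.5064 0.2581] [0.5945 0.1844] 0.1149 -39.9
[0.5739 0.331 ] [0.5105 0.2534] 0.1001 -129.3
[0.5754 0.334 ] [0.6411 0.2745] 0.0887 -42.2
[0.591  0.2886] [0.5888 0.2345] 0.0541 -92.4
[0.5836 0.3024] [0.5792 0.2207] 0.0819 -93.1
[[ 0.909  0.417 -0.   ]
 [ 0.417 -0.909  0.002]
 [ 0.    -0.002 -1.   ]] [-1.31507582e+00  2.45731158e-01  1.55892596e+00  8.78308553e-06
  1.33870089e+00 -1.74080908e-01] 0.0854121329920309
```

```bash
python3 -m creep '[[[0,0,0,0,0,-10.45],[0,0,0,0,0,-10.45],[0,0,0,0,0,-10.45],[0,0,0,0,0,-10.45],[0,0,0,0,0,-10.45],[0,0,0,0,0,-10.45],[0.0433,0.0136,0,0,0,0],[0.0433,0.0136,0,0,0,0],[0.0433,0.0136,0,0,0,0],[0.0433,0.0136,0,0,0,0],[0.0433,0.0136,0,0,0,0],[0.0433,0.0136,0,0,0,0]]]' 0.048 40
python3 -m creep '[[[0.0433,0.0136,0,0,0,0],[0.0433,0.0136,0,0,0,0],[0.0433,0.0136,0,0,0,0],[0.0433,0.0136,0,0,0,0],[0.0433,0.0136,0,0,0,0],[0.0433,0.0136,0,0,0,0],[0.0433,0.0136,0,0,0,0],[0.0433,0.0136,0,0,0,0],[0.0433,0.0136,0,0,0,0],[0.0433,0.0136,0,0,0,0],[0.0433,0.0136,0,0,0,0],[0.0433,0.0136,0,0,0,0]]]'
python3 -m creep '[[[0.0433,0.0136,0,0,0,0],[0.0433,0.0136,0,0,0,0],[0,0,0,0,0,0]]]'
cat >>h.py <<'E'
from scipy.spatial.transform import Rotation
def go(x,y,z,psi):
    "remaining shift in tool axes (m), yaw turn about tool z (deg) for a target TCP"
    s=sense();M=Rotation.from_rotvec(s['tcp_rot']).as_matrix()
    yaw=np.degrees(np.arctan2(M[1,0],M[0,0]));d=np.array([x,y,z])-s['tcp_pos']
    print("t",s['time_s'],"tcp",np.round(s['tcp_pos'],4),"yaw",yaw.round(2),"zaxis",M[:,2].round(4),"w",round(s['gripper_width'],4),"ff",s['finger_force'],"F",np.round(s['contact_force'],1),"M",np.round(s['moment'],2),"q6",s['q'][5])
    print("shift",(M.T@d).round(4),"turnz",-((psi-yaw+180)%360-180))
E
python3 -c "
from h import *
go(.5815,.2625,.058+.155,87.4)"
```

```text
time_s: 1.6
tcp_pos: [0.3647, -0.3336, 0.4043]
tcp_rot: [-2.273, -2.168, -0.0]
contact_force: [0.1, 0.4, 0.3]
gripper_width: 0.0479
finger_force: 0.0
time_s: 3.1
tcp_pos: [0.5519, 0.1778, 0.4042]
tcp_rot: [-2.272, -2.169, 0.001]
contact_force: [-0.5, -1.1, 0.2]
gripper_width: 0.0481
finger_force: 0.0
time_s: 3.48
tcp_pos: [0.5831, 0.2638, 0.4038]
tcp_rot: [-2.269, -2.172, 0.001]
contact_force: [-1.4, -0.0, -0.1]
gripper_width: 0.048
finger_force: 0.0
t 3.475 tcp [0.5831 0.2638 0.4038] yaw 87.52 zaxis [-0.0011 -0.     -1.    ] w 0.048 ff 0.0 F [-1.4 -0.  -0.1] M [-0.03 -0.01  0.04] q6 0.2912669623257072
shift [-0.0013 -0.0013  0.1908] turnz 0.11570893225189138
```

```bash
python3 -m creep '[[[-0.0013,-0.0013,0.045,0,0,0],[0,0,0.045,0,0,0],[0,0,0.045,0,0,0],[0,0,0.03,0,0,0],[0,0,0.0255,0,0,0],[0,0,0,0,0,0]]]'
python3 -m creep '[[[0,0,0,0,0,0],[0,0,0,0,0,0],[0,0,0,0,0,0],[0,0,0,0,0,0]]]' 0 60
python3 -c "
from h import *
go(.5815-.643*.08,.2625-.766*.08,.213,87.4)"
```

```text
time_s: 4.22
tcp_pos: [0.5803, 0.2592, 0.2115]
tcp_rot: [-2.271, -2.166, 0.008]
contact_force: [-0.1, -0.1, -0.0]
gripper_width: 0.0481
finger_force: 0.0
time_s: 4.72
tcp_pos: [0.5824, 0.2603, 0.2161]
tcp_rot: [2.272, 2.168, 0.004]
contact_force: [0.3, -1.3, 6.0]
gripper_width: 0.0191
finger_force: 59.5
t 4.725 tcp [0.5824 0.2603 0.2161] yaw 87.32 zaxis [ 2.8e-03  5.0e-04 -1.0e+00] w 0.0191 ff 59.46356177330017 F [ 0.3 -1.3  6. ] M [-0.12  0.17  0.  ] q6 0.2897501091670433
shift [-0.0615 -0.0496  0.0029] turnz -0.0757111466594722
```

```bash
python3 -m creep '[[[0,0,-0.002,0,0,0],[-0.004,-0.003,0,0,0,0],[-0.006,-0.0045,0,0,0,0],[-0.008,-0.0061,0,0,0,0]]]'
python3 -c "
from h import *
go(.5815-.643*.085,.2625-.766*.085,.215,87.4)"
```

```text
time_s: 5.22
tcp_pos: [0.5667, 0.2425, 0.2161]
tcp_rot: [2.273, 2.169, 0.0]
contact_force: [0.0, -0.2, 0.4]
gripper_width: 0.0193
finger_force: 58.8
t 5.225 tcp [0.5667 0.2425 0.2161] yaw 87.33 zaxis [ 0.  0. -1.] w 0.0193 ff 58.776095509529114 F [ 0.  -0.2  0.4] M [ 0.11 -0.16  0.05] q6 0.2671405884423049
shift [-0.0469 -0.0378  0.0011] turnz -0.06858260455180698
```

Forces are small, so I'll keep sliding and then lift.

```bash
python3 -m creep '[[[-0.0085,-0.0065,0,0,0,0],[-0.0085,-0.0065,0,0,0,0],[-0.0085,-0.0065,0,0,0,0],[-0.0085,-0.0065,0,0,0,0],[-0.0085,-0.0065,0,0,0,0],[-0.006,-0.0046,0,0,0,0],[0,0,0,0,0,0]]]'
python3 -c "
from h import *
go(.522,-.0406,.35,173.3)
im=snapshot('top');cv2.imwrite('pics/t1.png',cv2.resize(im[150:240,200:300,::-1],(600,540),interpolation=cv2.INTER_CUBIC))"
```

```text
time_s: 6.1
tcp_pos: [0.5274, 0.1958, 0.2159]
tcp_rot: [-2.273, -2.168, 0.001]
contact_force: [0.1, -0.5, -0.4]
gripper_width: 0.0194
finger_force: 58.5
t 6.1 tcp [0.5274 0.1958 0.2159] yaw 87.3 zaxis [-8.e-04 -1.e-04 -1.e+00] w 0.0194 ff 58.54904651641846 F [ 0.1 -0.5 -0.4] M [ 0.03 -0.02  0.04] q6 0.20110255757286652
shift [-0.2364  0.0056 -0.134 ] turnz -86.00377397709474
```

View pics/t1.png

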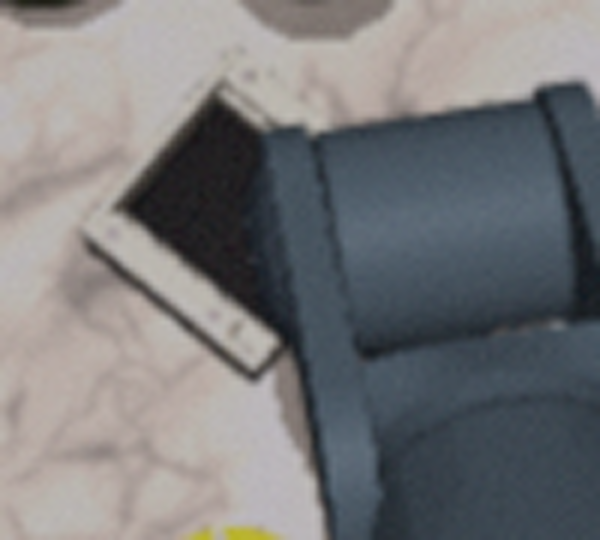

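```bash
python3 -m creep '[[[0,0,-0.04,0,0,0],[0,0,-0.05,0,0,0],[0,0,-0.044,0,0,0],[0,0,0,0,0,-9.56],[0,0,0,0,0,-9.56],[0,0,0,0,0,-9.56],[0,0,0,0,0,-9.56],[0,0,0,0,0,-9.56],[0,0,0,0,0,-9.56],[0,0,0,0,0,-9.56],[0,0,0,0,0,-9.56],[0,0,0,0,0,-9.56]]]'
python3 -c "
from h import *
go(.522,-.0406,.35,173.3)"
```

```text
time_s: 7.65
tcp_pos: [0.528, 0.1964, 0.3502]
tcp_rot: [0.173, 3.137, 0.0]
contact_force: [0.1, 0.3, -0.8]
gripper_width: 0.0193
finger_force: 58.8
t 7.65 tcp [0.528  0.1964 0.3502] yaw 173.7 zaxis [ 0.e+00  1.e-04 -1.e+00] w 0.0193 ff 58.7812614440918 F [ 0.1  0.3 -0.8] M [-0.06  0.04  0.  ] q6 -1.3059550833101845
shift [-2.010e-02 -2.362e-01  1.000e-04] turnz 0.39708923579303246
```

```bash
python3 -m creep '[[[-0.0034,-0.0336,0,0,0,0.4],[-0.0034,-0.0336,0,0,0,0],[-0.0034,-0.0336,0,0,0,0],[-0.0034,-0.0336,0,0,0,0],[-0.0034,-0.0336,0,0,0,0],[-0.0034,-0.0336,0,0,0,0],[0,-0.0336,0,0,0,0],[0,0,0,0,0,0],[0,0,0,0,0,0]]]'
python3 -c "
from h import *
go(.522,-.0406,.35,173.3)
im=snapshot('scene');cv2.imwrite('pics/s2full.png',im[:,:,::-1]);cv2.imwrite('pics/s2.png',cv2.resize(im[50:210,280:420,::-1],(525,600),interpolation=cv2.INTER_CUBIC))"
```

```text
time_s: 8.78
tcp_pos: [0.5196, -0.0394, 0.3502]
tcp_rot: [0.193, 3.136, 0.001]
contact_force: [0.5, -0.2, -1.6]
gripper_width: 0.0194
finger_force: 59.0
t 8.775 tcp [ 0.5196 -0.0394  0.3502] yaw 172.97 zaxis [ 0.e+00  4.e-04 -1.e+00] w 0.0194 ff 58.957266211509705 F [ 0.5 -0.2 -1.6] M [-0.01 -0.02  0.06] q6 -1.7418030810994527
shift [-0.0025 -0.0009  0.0002] turnz -0.3298937134424875
```

View pics/s2.png

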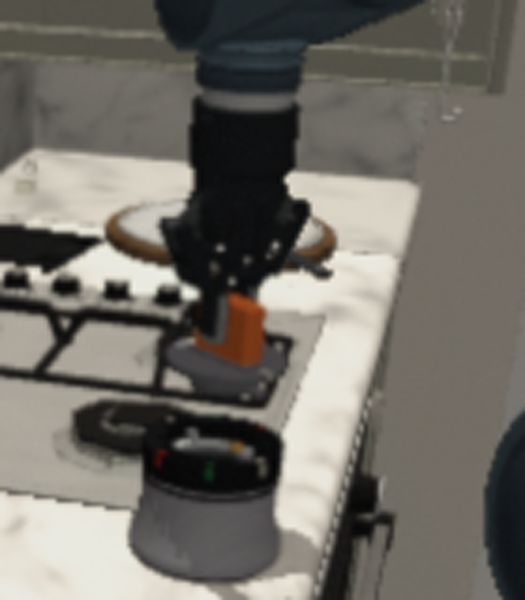

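```bash
cat >>h.py <<'E'
def proj(n,p):
    c=calibration(n);q=np.atleast_2d(p)@c["extrinsics"][:3,:3].T+c["extrinsics"][:3,3]
    return cv2.projectPoints((q*[1,-1,-1]).reshape(-1,1,3),np.zeros(3),np.zeros(3),c["mtx"],c["distortion"])[0][:,0]
def lidpts(x,y,z,a,loc):
    a=np.radians(a);return np.array(loc)@np.array([[np.cos(a),np.sin(a),0],[-np.sin(a),np.cos(a),0],[0,0,1]])+[x,y,z]
E
python3 - <<'E'
from h import *
box=[(i*.028,j*.010,k) for i in(-1,1) for j in(-1,1) for k in(.024,.07)]
circ=[(.046*np.cos(t),.046*np.sin(t),h) for t in np.linspace(0,6.28,60) for h in(.018,.024)]
bb=lambda p:(p.min(0).round(1),p.max(0).round(1))
for n in("scene","top"):
  print("dock",n,bb(proj(n,lidpts(.5815,.2625,.006,87.4,box))))
  im=cv2.imread(f"pics/{n}0.png")[:,:,::-1].copy()
  print([ (r[1],r[2]) for r in blobs(im,(205,160,275,245),*COL['orange'],20)])
im=cv2.imread("pics/s2full.png")[:,:,::-1].copy()
for o in(-.003,0,.003):
  a=172.97;x=.5196+o*np.cos(np.radians(a));y=-.0394+o*np.sin(np.radians(a))
  print(o,"circ",bb(proj("scene",lidpts(x,y,.140,a,circ))),"box",bb(proj("scene",lidpts(x,y,.140,a,box))))
print([(r[0],r[1],r[2]) for r in blobs(im,(320,110,370,160),*COL['orange'],10)])
hsv=cv2.cvtColor(im,cv2.COLOR_RGB2HSV)
for v in range(140,152): print(v,cv2.cvtColor(im,cv2.COLOR_RGB2GRAY)[v,318:362])
E
```

```text
dock scene (array([230.1, 190.9]), array([252.3, 215.5]))
[(348, array([231, 193,  21,  22]))]
dock top (array([229.4, 177.8]), array([250.8, 189. ]))
[(149, array([231, 179,  20,   8]))]
-0.003 circ (array([321.9, 138. ]), array([355.1, 151.2])) box (array([329.1, 124.5]), array([349.8, 147. ]))
0 circ (array([322.6, 138.3]), array([355.9, 151.5])) box (array([329.8, 124.7]), array([350.5, 147.3]))
0.003 circ (array([323.3, 138.6]), array([356.7, 151.9])) box (array([330.5, 125. ]), array([351.3, 147.6]))
[(array([344.00595238, 138.13095238]), 168, array([332, 128,  18,  19]))]
140 [166 166 159 132  71  34  27  26  29  50  76  92 114 116  78  62  60  55
  54  60  69  64  56  58  58  59  61  68  72  71  69  70  48  24  22  31
  35  33  41  62 122 147 161 166]
141 [164 160 146 112  49  27  29  37  64  94 107 111 114 111  76  60  61  61
  63  63  64  59  56  58  58  59  62  69  72  72  70  70  61  38  30  66
  79  51  29  40 100 137 159 166]
142 [155 151 136 103  48  29  39  57  74  91  94  87  74  68  64  62  60  60
  59  59  60  58  58  58  58  59  64  69  72  70  71  68  68  59  54 
[... 993 characters left out ...]
2  62  59  57  60  64  67  68  69  69  70
  69  70  69  69  69  68  64  62  62  64  63  63  67  81  90  84  75  70
  67  66 105 137 151 159 162 162]
149 [167 165 142  68  33  66 125 147 131 109  66  59  55  56  61  64  66  68
  68  67  68  69  70  69  69  67  65  64  64  66  69  81  91  94  85  69
  62  68 128 148 154 162 168 188]
150 [166 163 136  53  31  75 136 162 162 152 132 110  63  49  51  55  57  59
  60  61  63  66  66  67  67  68  68  67  66  66  65  64  68  85  85  64
  85 113 140 148 155 163 173 215]
151 [161 152 115  40  32  89 151 165 166 164 162 150 109  54  47  49  51  52
  53  54  57  59  59  60  61  61  62  61  60  60  60  63  59  64  61  54
 118 150 149 149 158 166 195 225]
```

```bash
python3 -c "
from h import *
go(.5243,-.0409,.30,173.3)"
python3 -m creep '[[[-0.0048,-0.0009,0,0,0,-0.35],[0,0,0,0,0,0],[0,0,0.02,0,0,0],[0,0,0.02,0,0,0],[0,0,0.004,0,0,0],[0,0,0,0,0,0]]]'
python3 -c "
from h import *
go(.5243,-.0409,.287,173.3)"
```

```text
t 8.825 tcp [ 0.5197 -0.0391  0.3502] yaw 173.01 zaxis [-0.e+00  2.e-04 -1.e+00] w 0.0193 ff 58.9573073387146 F [ 1.1  0.2 -1. ] M [-0.   -0.    0.04] q6 -1.741894074538692
shift [-0.0048 -0.0012  0.0502] turnz -0.2870191678063634
time_s: 9.57
tcp_pos: [0.5243, -0.0411, 0.3064]
tcp_rot: [0.183, 3.136, -0.0]
contact_force: [-0.3, -0.7, -1.2]
gripper_width: 0.0193
finger_force: 59.0
t 9.575 tcp [ 0.5243 -0.0411  0.3064] yaw 173.33 zaxis [ 1.e-04 -0.e+00 -1.e+00] w 0.0193 ff 58.95725190639496 F [-0.3 -0.7 -1.2] M [-0.04  0.04 -0.03] q6 -1.7484796172386288
shift [0.0001 0.0002 0.0194] turnz 0.03232095285321179
```

```bash
for i in 1; do python3 -m creep '[[[0,0,0.003,0,0,0],[0,0,0.003,0,0,0],[0,0,0.003,0,0,0]]]'; done
python3 -m creep '[[[0,0,0.003,0,0,0],[0,0,0.003,0,0,0],[0,0,0,0,0,0]]]'
python3 -c "
from h import *
go(.5243,-.0409,.287,173.3)"
```

```text
time_s: 9.95
tcp_pos: [0.5242, -0.0413, 0.2973]
tcp_rot: [0.183, 3.136, -0.0]
contact_force: [-0.5, -0.4, -1.2]
gripper_width: 0.0196
finger_force: 59.0
time_s: 10.32
tcp_pos: [0.5241, -0.0412, 0.2908]
tcp_rot: [-0.183, -3.136, -0.0]
contact_force: [-0.0, -0.2, -0.5]
gripper_width: 0.0191
finger_force: 59.0
t 10.325 tcp [ 0.5241 -0.0412  0.2908] yaw 173.31 zaxis [-7.e-04  2.e-04 -1.e+00] w 0.0191 ff 58.95719647407532 F [-0.  -0.2 -0.5] M [ 0.02 -0.02 -0.  ] q6 -1.7484166341887675
shift [-0.0002  0.0003  0.0038] turnz 0.011511597714758182
```

Entering freely; lugs are below the lip. I'll go down until contact.

```bash
python3 -m creep '[[[0,0,0.002,0,0,0],[0,0,0.002,0,0,0],[0,0,0.001,0,0,0],[0,0,0,0,0,0],[0,0,0,0,0,0]]]'
python3 -c "
from h import *
go(.5243,-.0409,.287,173.3)"
```

```text
time_s: 10.95
tcp_pos: [0.5244, -0.0413, 0.2871]
tcp_rot: [0.183, 3.136, -0.0]
contact_force: [-2.7, 0.7, 5.4]
gripper_width: 0.0192
finger_force: 59.9
t 10.95 tcp [ 0.5244 -0.0413  0.2871] yaw 173.32 zaxis [ 3.e-04 -1.e-04 -1.e+00] w 0.0192 ff 59.90513205528259 F [-2.7  0.7  5.4] M [0.2  0.43 0.  ] q6 -1.748519153261853
shift [0.0002 0.0004 0.0001] turnz 0.01952000606979709
```

```bash
python3 -m creep '[[[0,0,0,0,0,4],[0,0,0,0,0,4],[0,0,0,0,0,4],[0,0,0,0,0,4],[0,0,0,0,0,4],[0,0,0,0,0,4],[0,0,0,0,0,4],[0,0,0,0,0,4],[0,0,0,0,0,4],[0,0,0,0,0,0]]]' - 90
python3 -c "
from h import *
go(.5234,-.0424,.287,127.4)"
```

```text
time_s: 12.2
tcp_pos: [0.5245, -0.0415, 0.2872]
tcp_rot: [1.143, 2.925, -0.001]
contact_force: [-3.0, -1.4, 5.3]
gripper_width: 0.0189
finger_force: 88.4
t 12.2 tcp [ 0.5245 -0.0415  0.2872] yaw 137.32 zaxis [ 8.e-04 -1.e-03 -1.e+00] w 0.0189 ff 88.39909315109253 F [-3.  -1.4  5.3] M [-0.09  0.41  0.06] q6 -1.1200773561724828
shift [ 0.0002 -0.0014  0.0002] turnz 9.921496761775614
```

```bash
python3 -m creep '[[[0,-0.0007,0,0,0,3.3],[0,-0.0007,0,0,0,3.3],[0,0,0,0,0,3.3],[0,0,0,0,0,0],[0,0,0,0,0,0]]]'
python3 - <<'E'
from h import *
go(.5234,-.0424,.287,127.4)
a=snapshot('scene')[90:210,290:390,::-1];b=snapshot('top')[160:250,310:410,::-1]
cv2.imwrite('pics/f.png',np.hstack([cv2.resize(a,(400,480),interpolation=2),cv2.resize(b,(400,480),interpolation=2)]))
E
```

```text
time_s: 12.82
tcp_pos: [0.5237, -0.0423, 0.2871]
tcp_rot: [1.39, 2.816, 0.001]
contact_force: [-0.3, 1.4, 6.1]
gripper_width: 0.0192
finger_force: 88.5
t 12.825 tcp [ 0.5237 -0.0423  0.2871] yaw 127.47 zaxis [ 1.8e-03 -2.0e-04 -1.0e+00] w 0.0192 ff 88.49796652793884 F [-0.3  1.4  6.1] M [0.18 0.24 0.05] q6 -0.9507656519702073
shift [ 0.0001 -0.0003  0.0001] turnz 0.06669016218387469
```

View pics/f.png

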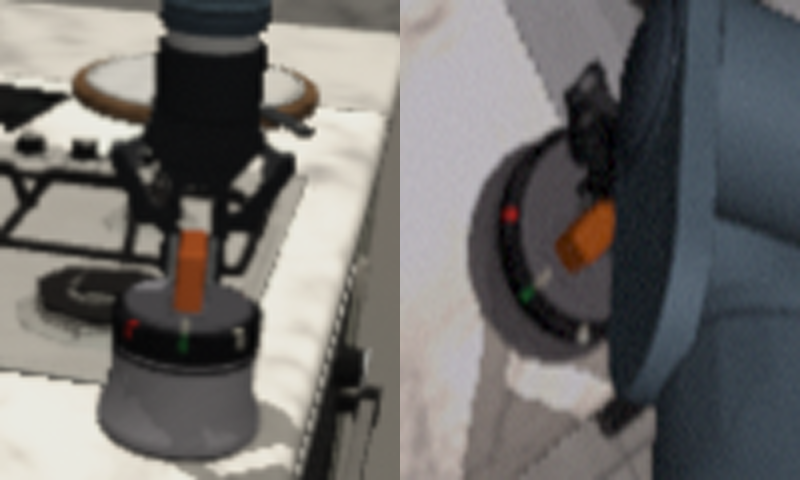

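The left side shows the lid flat on the collar. The right side shows its pointer at (541,278), in line with the green mark at (527,294), and the fingers still gripping. I'm handing in.

```bash
python3 -c "
from rig import *
print(sign_off())"
```

```text
the job is handed in; nothing more can be done
None
```

I handed the job in at about 13 s, with the lid seated on the grinder, turned to the green marks and still gripped at about 88 N. The hand-in returned no verdict, and I judged the ring angle from the last pictures and the arm's measured turn.

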